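Set the range of a gauging amplifier and zero it

TASK

The gauge-block master is standing under the probe, so get the gauging amplifier ready for it. With a fingertip against the side of its bar, push the black range selector round clockwise, counting the clicks, until it has clicked in with its pointer at the green mark; only then press the yellow zero key fully down and let it come up again. Do not pinch the selector, do not press the grey data key, and leave the master, the gauge pins and the setting ring where they are.

Things in the scene. Friction and masses are not known exactly. Their poses are not given: they have to be found in the camera images.
- amplifier: grey desk amplifier (mm): 188 deep (x), 150 wide (y), fixed. Origin: centre of underside; x to its back, y to its left, z up. Panel slopes up 12 degrees to the back, from 40 high (x -94) to 71 (x 51); behind it a display hood, its face rising from (x 50, z 67) to (x 77, z 111). Selector on the rear half of the panel; on the front half the yellow zero key at left, the grey data key at right
- selector (a joint): angle of the range selector, 0 = pointer to the amplifier's left, growing clockwise from above. Six clicks 0.628 rad (36 deg) apart: 0, 0.628 .. 3.142, stops at both ends. Green mark = fifth, 2.513. A spring plunger pulls it into the nearest click: past halfway (0.31 rad) it snaps on to the next, else falls back; about 0.07 N m to leave a click. It starts in one of the first three
- selector_hub (a point): on the selector's axis at the panel surface; x up the panel slope to the back, y to the amplifier's left, z out of the panel (12 deg from vertical, leaning to the front). Black pointer knob (mm): skirt radius 23, 8.5 high; on it a straight bar 13 wide with upright sides, 8.5 to 31 above the panel, from 21 behind the axis to 33 ahead of it, ends rounded, white line on the pointing half
- selector_nose (a point): foremost point of the selector's pointing end, 33 mm from the axis and 18 mm above the panel (along the axis); turns with the knob. Its x axis points the way the pointer points
- green_mark (a point): green tick on the panel, 13 x 5 mm, middle 43 mm from the selector's axis, in the direction of position 2.513 (to the right and to the back). The other five positions have thin dark ticks
- selector_ccw_flank: the side wall of the selector's grip bar that faces anticlockwise (left of the pointer): push on it, out towards the nose, to turn the knob clockwise. Origin on the axis at the panel, turning with the knob
- selector_cw_flank: the other side wall of the grip bar, facing clockwise. Fingers bearing on both side walls at once count as pinching
- zero_key (a joint): travel of the yellow zero key (m): 0 = up, 0.004 = fully down; spring return, 1.5 N to start, 4 N fully down, along the normal of the panel
- zero_key_top (a point): middle of the top of the yellow round zero key, 22 mm diameter, 9 mm above the panel, 72 mm down the slope (to the front) and 14 mm left of the selector's axis; z axis = normal of the panel, out of it
- data_key (a joint): travel of the grey data key (m), same kind as the zero key; must not be pressed
- data_key_top (a point): middle of the top of the grey round data key, 22 mm diameter, 9 mm above the panel, 54 mm to the right of the zero key
- comparator_stand: grey comparator stand, base 120 x 90 x 34 mm, column and probe up to 204 mm high, fixed to the table to the right of the amplifier; origin: centre of its underside
- master_block: loose steel gauge block, 35 x 9 x 25 mm high, on the stand's anvil under the probe; origin: centre of its underside
- pin_gauge_a: loose steel gauge pin, 12 mm diameter, 45 mm high, standing on the table; origin: centre of its underside
- pin_gauge_b: loose steel gauge pin, 15 mm diameter, 40 mm high, standing on the table; origin: centre of its underside
- ring_gauge: loose steel setting ring, 66 mm diameter, 22 mm high, lying flat on the table beyond the stand; origin: centre of its underside
Not all that is in view belongs to the job. There is more than one size of the master_block; the job needs the smaller.

How it is judged:
By the outcome, as a careful person would: the job done as asked, in the order asked, and still so for the second after the job is handed in, with the robot touching nothing.
It also fails if it takes over 46 s, if anything falls off the work surface, if the arm or the gripper's body presses on something with over 40 N, if the wrist force passes 120 N, or if a joint passes its speed limit or range.

ROBOT

A 6-joint arm with a two-finger parallel gripper is mounted at the origin on the work surface; the furniture and walls round the work are solid. World frame = base frame: x ahead of the robot, y to its left, z up, the work surface at z = 0. Lengths are in m, angles in rad, forces in N, time in s.
With the tool pointing down it reaches from about 0.325 to 0.775 m from the base axis. Payload 9.3 kg.
Tool frame: the origin (TCP) lies on the centre line of the jaws, within the pads' length; the fingertips stand 17 mm ahead of it and the grasp point (between the pads) lies 2 mm behind it (tips_ahead is the z of the fingertips in the tool frame, in m); z points along the fingers, y is the line along which they close (so a half turn about z gives the same grasp; the last joint's range is limited). The gripper opens to 85 mm and grips with 20 to 120 N. Pads are 22 mm wide; open, the fingers measure 114 mm over their backs; the gripper's body (76 mm by 85 mm) begins 54 mm behind the grasp point. The pads swing forward as they close: fully open they stand 13 mm farther back than shut.
Start: joints at [0.983, 0.259, 0.021, 1.334, 0, 1.418], TCP at [0.232, 0.499, 0.248] pointing down, gripper open.
Joint ranges: [-3.04, 3.04], [-0.91, 1.82], [-1.04, 1.36], [-1.92, 1.95], [-1.52, 1.45], [-3.14, 3.14]. Speed limits (rad/s): [2.22, 2.22, 2.79, 3.14, 3.14, 3.14].

INTERFACE

Orientations are given as a 3x3 rotation matrix whose columns are the frame's x, y, z axes.
In Python, from workcell import * gives the robot as it stands.
- The arm moves only by the tool drive_tool, never from a script. Its argument "deltas" is a list of rows, each a list of 7 numbers: the shift along the tool's x, y, z in mm, then the turn, a rotation vector about the tool's x, y, z in degrees, then the finger opening in mm, from 0 to 85.4. A call has 1 to 12 rows; each row shifts and turns the commanded pose from where the row before left it, along the tool's axes as they then stand; what a row does not reach is not made up. A row lasts 1/8 s, in which the tool goes at most 62.5 mm and 10.7 degrees, less where a joint would pass 70% of its speed; a pose out of reach is approached as far as the arm can. A call with a gripper value outside its range is refused whole. The fingers move at their own pace and stop on an object; "squeeze" is the grip in N (left out, the last holds). Time passes only in rows, so rows that do not move let the fingers close. It gives the time, the measured TCP pose, the force, the opening and the grip force at its end, in the units of the state.
- observe(): the state, without advancing time (a new reading comes with each control period).
- get_image(name): name is "side" or "top" or "wrist"; returns the picture (420x560x3 uint8, red, green, blue); there is no depth.
- calibration(name): a dict with "fovy" (degrees; the focal length in pixels is half the picture's height over the tangent of half this angle, whatever the lens; pixels are square), "cx", "cy" (the principal point, pixels), "world_from_camera" (4x4, takes a point from camera to world coordinates); the wrist camera has in their place "hand_eye" (4x4, takes a point from camera to tool coordinates, whose origin is the TCP and whose axes are the flange's). Camera axes: x right, y up, looking along -z (the intrinsics and any distortion apply to the point x, -y, -z); pixel columns grow to the right and rows downward; lengths in m; the calibration is good to about 2 mm. A picture is of the moment at which its call begins: read the wrist's pose just before it. calibration takes no time and is no camera call.
- close_job(): hands the job in; it is judged then, once.
Trained networks look in the newest picture that a camera, given by its name, has taken for a name from the list of things; names that differ only in an ending like _2 or _b are one class to them, and where a whole thing is asked for, a point or a joint stands for the part that bears it (a point fixed in the world has none). Each returns a list of dicts, best first, with "conf" (0 to 1); they miss things now and then, are a little off and sometimes report something else, mostly with a low value. They report only what shows in the picture. A call takes as long as a camera call. They do not tell look-alikes from the thing itself.
- recognise(camera, name): "position" ([x, y, z] in m, in world coordinates, good to about 4 mm: the middle of the surface that is visible of it).
- outline_of(camera, name): "pixels" (420x560 bool, what is visible of it).
- spot_point(camera, name): "position" ([x, y, z] in m, in world coordinates, good to about 4 mm: a listed point, or the origin of a listed thing).
The state is a dict: "t": time; "joint_positions": joint angles; "qvel": joint speeds; "joint_efforts": joint torques, N m; "tcp_pos": TCP position; "tool_rot": TCP orientation; "force": force on the tool from outside, world axes, zero at the start; "torque": the same for the moment, N m; "finger_gap": opening from 0.0 (shut) to 1.0 (fully open); "finger_force": force on a finger pad.
Only numpy, scipy, OpenCV 4.12 (cv2) and the standard library are available. Lean on these libraries where they do the work, as an engineer would, in place of code of your own. Each camera call takes 0.05 s, during which the arm holds its last target. There are 200 camera calls.

## Working session

There is one attempt and no reset: what is moved stays moved. The work goes in short steps, Python scripts to look and compute and a tool call to move; the robot and the scene stay as the last step left them, time stands still between calls to the robot, and variables do not carry over. Pictures are saved under pics/ and viewed, at most 10 in all, crops included, and the job is handed in when it is done.

Besides the shell and the picture viewer there is one more tool, called after ">>>" as name(argument=value, ...) on one line, values as JSON. drive_tool: Moves the arm, as the interface text tells. Its arguments: {"type":"object","properties":{"deltas":{"type":"array","items":{"type":"array","items":{"type":"number"}}},"squeeze":{"type":"number"}},"required":["deltas"]}

```bash
mkdir -p pics
python3 - <<'E'
from workcell import *
import cv2,numpy as np
s=observe();print(s['t'],s['tcp_pos'],s['tool_rot'],s['finger_gap'])
for c in ['top','side']:
    im=get_image(c);cv2.imwrite(f'pics/{c}0.png',im[:,:,::-1])
    for n in ['selector_hub','selector_nose','zero_key_top','data_key_top','green_mark','amplifier','comparator_stand','master_block','pin_gauge_a']:
        print(c,n,[(np.round(d['position'],4).tolist(),round(d['conf'],2)) for d in spot_point(c,n)][:3])
E
```

```text
0.0 [0.23153681 0.4985885  0.24766671] [[-9.06950944e-01  4.21235620e-01 -7.32680408e-04]
 [ 4.21236219e-01  9.06950230e-01 -1.15211630e-03]
 [ 1.79192241e-04 -1.35354449e-03 -9.99999068e-01]] 0.997155809934038
top selector_hub [([0.4537, 0.3073, 0.0601], 0.86)]
top selector_nose [([0.4805, 0.3264, 0.0864], 0.84)]
top zero_key_top [([0.387, 0.2995, 0.0537], 0.64)]
top data_key_top [([0.3944, 0.2485, 0.0542], 0.67), ([0.4278, -0.0209, 0.0439], 0.3)]
top green_mark [([0.4914, 0.2786, 0.0629], 0.75)]
top amplifier [([0.4579, 0.2974, 0.0007], 0.56)]
top comparator_stand [([0.4567, 0.3065, 0.0604], 0.63), ([0.446, -0.0229, 0.0037], 0.61)]
top master_block [([0.3856, 0.1475, -0.0021], 0.68), ([0.4293, -0.0174, 0.0446], 0.53)]
top pin_gauge_a [([0.4834, 0.099, -0.0003], 0.45), ([0.4476, 0.11, -0.0005], 0.42)]
side selector_hub [([0.4572, 0.3106, 0.0645], 0.7), ([0.4468, -0.0166, -0.0019], 0.67)]
side selector_nose [([0.4785, 0.3261, 0.0873], 0.69), ([0.444, -0.0162, 0.0004], 0.2)]
side zero_key_top [([0.3801, 0.3021, 0.0562], 0.52)]
side data_key_top [([0.3959, 0.2487, 0.0573], 0.52)]
side green_mark [([0.4856, 0.2777, 0.0621], 0.84)]
side amplifier [([0.4534, 0.2985, 0.0006], 0.7)]
side comparator_stand [([0.4485, -0.0167, -0.0024], 0.77), ([0.4275, -0.0208, 0.0472], 0.62), ([0.486, 0.2782, 0.0647], 0.34)]
side master_block [([0.3878, 0.1436, -0.0014], 0.87), ([0.4256, -0.0211, 0.0459], 0.44)]
side pin_gauge_a [([0.489, 0.0913, -0.0005], 0.61), ([0.3812, 0.2982, 0.0542], 0.51), ([0.4458, 0.1154, -0.0057], 0.42)]
```

```bash
ls; python3 -c "
from workcell import *
print(calibration('top'));print(calibration('side'));print(calibration('wrist'))"
```

```text
pics
{'fovy': 44.780212010987526, 'cx': 289.99431417710764, 'cy': 204.68074725891586, 'world_from_camera': array([[-0.021797  ,  0.98250421, -0.18496047,  0.26050348],
       [-0.99946975, -0.0169383 ,  0.02780856,  0.12162619],
       [ 0.02418911,  0.18546854,  0.98235244,  0.98289371],
       [ 0.        ,  0.        ,  0.        ,  1.        ]])}
{'fovy': 50.49520989647821, 'cx': 277.6917988827092, 'cy': 204.89084452306767, 'world_from_camera': array([[-0.98627006,  0.08101385, -0.14390321,  0.32719288],
       [-0.16427189, -0.57055148,  0.80466499,  0.7924597 ],
       [-0.01691518,  0.81725624,  0.57602614,  0.57569756],
       [ 0.        ,  0.        ,  0.        ,  1.        ]])}
{'fovy': 65.74040241958116, 'cx': 277.2054402170906, 'cy': 207.50957402591237, 'hand_eye': array([[ 3.58098307e-04,  9.45408844e-01,  3.25886467e-01,
         8.50385123e-02],
       [ 9.99999664e-01, -5.78899872e-04,  5.80566828e-04,
        -5.45219585e-04],
       [ 7.37528648e-04,  3.25886150e-01, -9.45408733e-01,
        -1.24736097e-01],
       [ 0.00000000e+00,  0.00000000e+00,  0.00000000e+00,
         1.00000000e+00]])}
```

View pics/top0.png

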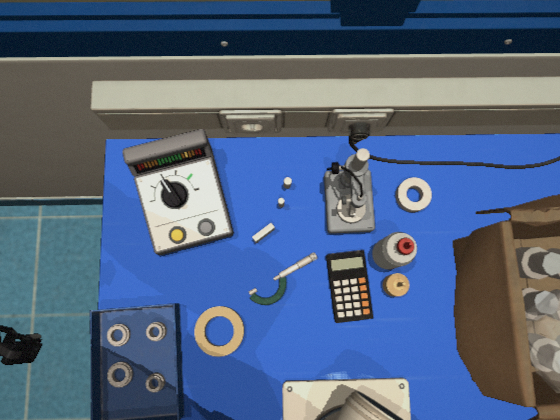

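View pics/side0.png

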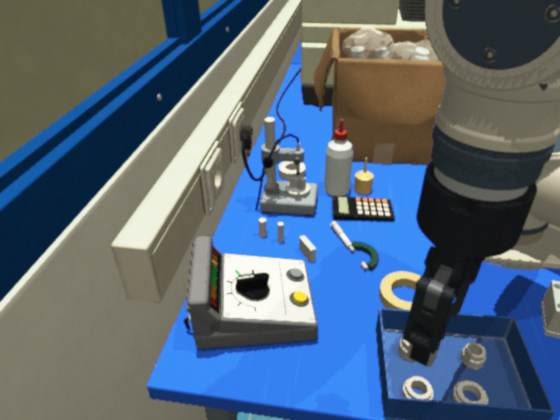

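```bash
cat > h.py <<'E'
from workcell import *
import numpy as np, cv2
from scipy.optimize import least_squares
from scipy.spatial.transform import Rotation as R
D=np.pi/180
MODEL=dict(selector_hub=(0,0,0),zero_key_top=(-.072,.014,.009),data_key_top=(-.072,-.040,.009),
 green_mark=(.043*np.cos(54*D),-.043*np.sin(54*D),0))
def frame(yaw): return R.from_euler('ZY',[yaw,-12*D]).as_matrix()   # hub axes as columns
def fit(obs):   # obs: list of (name,pos); nose gives the pointer, in deg selector
    f=lambda q:np.concatenate([q[:3]+frame(q[3])@MODEL[n]-p for n,p in obs if n in MODEL])
    r=least_squares(f,[.455,.305,.062,.23],loss='soft_l1',f_scale=.003)
    p,F=r.x[:3],frame(r.x[3])
    sel=[90-np.degrees(np.arctan2(v[1],v[0])) for v in [F.T@(np.array(q)-p) for n,q in obs if n=='selector_nose']]
    return p,r.x[3],sel,np.abs(r.fun).max()
def look(cams,names=list(MODEL)+['selector_nose']):
    o=[]
    for c in cams:
        get_image(c)
        for n in names:
            d=spot_point(c,n)
            if d and d[0]['conf']>.3: o.append((n,np.array(d[0]['position'])))
    return o
E
python3 - <<'E'
from h import *
p,y,s,e=fit(look(['top','side']))
print(p,np.degrees(y),s,e)
a=cv2.imread('pics/top0.png')[115:265,100:260]; b=cv2.imread('pics/side0.png')[225:355,180:330]
a=cv2.resize(a,(400,375),interpolation=3);b=cv2.resize(b,(400,375),interpolation=3)
cv2.imwrite('pics/crop.png',np.hstack([a,b]))
E
```

```text
[0.45513663 0.30582913 0.06079996] 14.348197516641163 [np.float64(73.13615984511677), np.float64(46.05098349212447)] 0.0035395968381717324
```

View pics/crop.png

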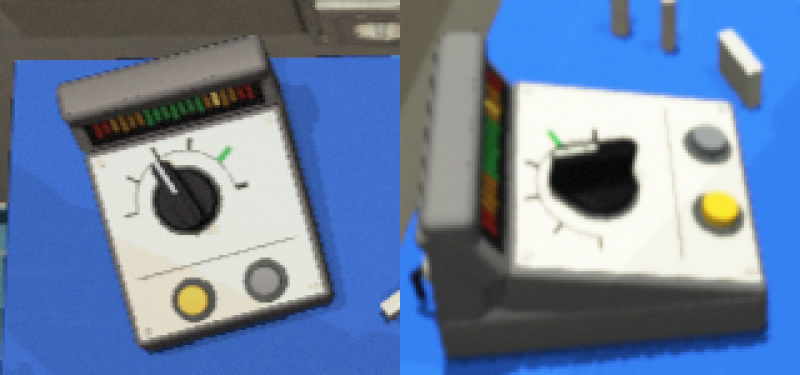

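```bash
cat >> h.py <<'E'
P=np.array([.4551,.3058,.0608]); YAW=14.35*D; F=frame(YAW)
R0=np.array([[-.90695,.42124,0],[.42124,.90695,0],[0,0,-1.]])
def tilt():
    v=np.cross([0,0,-1],-F[:,2]); return R.from_rotvec(v/np.linalg.norm(v)*12*D).as_matrix()@R0
def rel(st=None):   # tip centre in hub coords (mm), tool axes in hub coords
    s=st or observe(); t=s['tcp_pos']+.017*s['tool_rot'][:,2]
    return F.T@(t-P)*1e3, F.T@s['tool_rot']
def togo(goal_mm):  # shift in tool axes (mm) to bring the tips to goal (hub coords)
    s=observe(); r,A=rel(s); return A.T@(np.array(goal_mm)-r)
E
python3 - <<'E'
from h import *
s=observe();T=tilt();print('rotvec tool deg',np.degrees(R.from_matrix(s['tool_rot'].T@T).as_rotvec()))
tips=P+F@(np.array([19,39,70])*1e-3); tcp=tips-.017*T[:,2]
print('target',tcp,'shift in present axes mm',s['tool_rot'].T@(tcp-s['tcp_pos'])*1e3); print((F.T@T).round(3))
E
```

```text
rotvec tool deg [-7.59304354e+00 -9.29015545e+00  6.64577229e-04]
target [0.44591506 0.34370624 0.14984916] shift in present axes mm [-259.63001444  -50.4511238    98.44619344]
[[-0.774  0.633 -0.   ]
 [ 0.633  0.774  0.   ]
 [-0.    -0.    -1.   ]]
```

>>> drive_tool(deltas=[[-43.3,-8.4,10,0,0,0,0],[-43.3,-8.4,10,0,0,0,0],[-43.3,-8.4,10,0,0,0,0],[-43.3,-8.4,20,0,0,0,0],[-43.3,-8.4,24,0,0,0,0],[-43.1,-8.5,24.4,0,0,0,0],[0,0,0,-3.8,-4.65,0,0],[0,0,0,-3.8,-4.65,0,0],[0,0,0,0,0,0,0],[0,0,0,0,0,0,0]], squeeze=20)

```text
t: 2.85
tcp_pos: [0.4461, 0.344, 0.1504]
tool_rot: [[-0.891, 0.408, 0.201], [0.425, 0.904, 0.052], [-0.16, 0.131, -0.978]]
force: [0.1, -0.3, -0.0]
finger_gap: -0.002
finger_force: 0.0
```

Run:
```python
from h import *
s=observe();print(s['t'],rel(s)[0],s['finger_gap'],s['force'])
o=look(['wrist']);p,y,sel,e=fit(o);print('wrist',p,np.degrees(y),sel,e)
im=get_image('wrist')[:,:,::-1].copy();cv2.imwrite('pics/w1.png',im)
# after visiting wrist also top/side for a pooled fit
p,y,sel,e=fit(o+look(['side','top']));print('pool',p,np.degrees(y),sel,e)
```

```text
2.85 [19.35937816 39.23621424 70.49637203] -0.0019097190812342375 [ 0.11976614 -0.28753141 -0.0232626 ]
wrist [0.45414969 0.30903176 0.06136087] 15.10465917523409 [np.float64(78.99981084858408)] 0.004650314357604046
pool [0.45515936 0.30646663 0.06095854] 13.695991681944982 [np.float64(73.19093670411007), np.float64(68.03842573677325), np.float64(75.01206979373836)] 0.00697839524301741
```

View pics/w1.png

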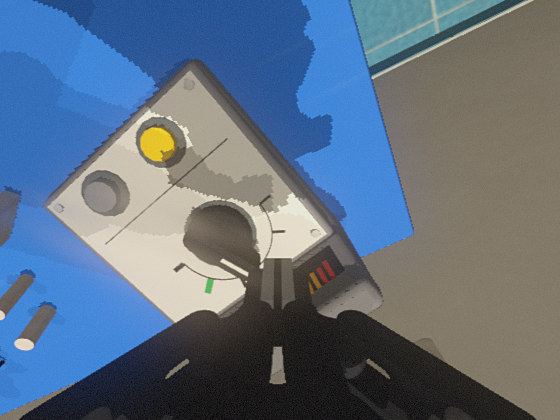

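>>> drive_tool(deltas=[[0.5,-7.1,10,0,0,0,0],[0,0,15,0,0,0,0],[0,0,13,0,0,0,0],[0,0,10,0,0,0,0],[0,0,5,0,0,0,0],[0,0,3,0,0,0,0],[0,0,0,0,0,0,0]])

```text
t: 4.68
tcp_pos: [0.4538, 0.3404, 0.0941]
tool_rot: [[-0.891, 0.408, 0.202], [0.425, 0.904, 0.052], [-0.161, 0.132, -0.978]]
force: [-0.1, -0.1, 0.4]
finger_gap: 0.001
finger_force: 0.0
```

Run:
```python
from h import *
s=observe();print(s['t'],rel(s)[0],s['force'])
a=get_image('side')[215:365,170:340,::-1];b=get_image('wrist')[60:360,80:380,::-1]
cv2.imwrite('pics/c2.png',np.hstack([cv2.resize(a,(400,353),interpolation=3),cv2.resize(b,(353,353),interpolation=3)]))
```

```text
4.675 [14.11593015 33.82207452 14.0395381 ] [-0.08306361 -0.05971807  0.38490028]
```

View pics/c2.png

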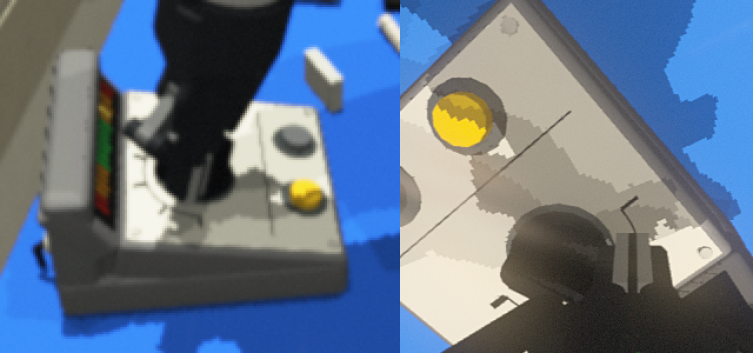

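>>> drive_tool(deltas=[[-3.3,-2.1,0,0,0,0,0],[-3.4,-2.2,0,0,0,0,0],[-2,-0.8,0,0,0,0,0],[-2,-0.8,0,0,0,0,0],[0,0,0,0,0,0,0]])

```text
t: 5.4
tcp_pos: [0.4611, 0.33, 0.095]
tool_rot: [[-0.89, 0.408, 0.202], [0.426, 0.903, 0.051], [-0.162, 0.131, -0.978]]
force: [-0.2, 0.2, 0.0]
finger_gap: 0.0
finger_force: 0.0
```

Run:
```python
from h import *
s=observe();print(s['t'],rel(s)[0],F.T@s['force'])
for c in ['side','top','wrist']:
    o=look([c],['selector_nose']); print(c,[(90-np.degrees(np.arctan2(*(F.T@(q-P))[1::-1]))).round(1) for n,q in o])
```

```text
5.4 [18.62707768 21.93140548 13.99594113] [-0.10414655  0.23825761  0.03820796]
side []
top [np.float64(106.6)]
wrist []
```

Run:
```python
from h import *
a=get_image('side')[215:365,170:340,::-1];b=get_image('top')[130:250,120:240,::-1]
cv2.imwrite('pics/c3.png',np.hstack([cv2.resize(a,(400,353),interpolation=3),cv2.resize(b,(353,353),interpolation=3)]))
```

```text
(no output)
```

View pics/c3.png

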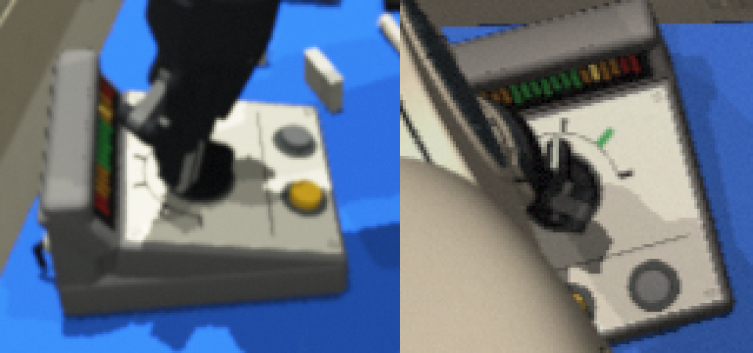

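>>> drive_tool(deltas=[[-1.8,-1.2,0,0,0,0,0],[-1.8,-1.2,0,0,0,0,0],[-2.6,-2.3,0,0,0,0,0],[0,0,0,0,0,0,0]])

```text
t: 6.3
tcp_pos: [0.4646, 0.3235, 0.0955]
tool_rot: [[-0.89, 0.408, 0.202], [0.426, 0.903, 0.052], [-0.161, 0.132, -0.978]]
force: [-0.5, 2.3, 0.2]
finger_gap: 0.0
finger_force: 0.8
```

>>> drive_tool(deltas=[[-1.7,-2.0,0,0,0,0,0],[0,0,0,0,0,0,0]])

```text
t: 6.55
tcp_pos: [0.4654, 0.3206, 0.0954]
tool_rot: [[-0.89, 0.408, 0.202], [0.426, 0.903, 0.051], [-0.162, 0.131, -0.978]]
force: [-0.5, -0.7, 0.7]
finger_gap: -0.003
finger_force: 0.0
```

Run:
```python
from h import *
s=observe();print(s['t'],rel(s)[0],F.T@s['force'])
for c in ['top','top']:
    o=look([c],['selector_nose']); print(c,[((F.T@(q-P)*1e3).round(),(90-np.degrees(np.arctan2(*(F.T@(q-P))[1::-1]))).round(1)) for n,q in o])
```

```text
6.55 [20.56553946 11.80001166 14.05365148] [-0.51451358 -0.5126213   0.82376323]
top [(array([-16., -10., -58.]), np.float64(237.3))]
top [(array([ 23., -26.,  16.]), np.float64(137.7))]
```

>>> drive_tool(deltas=[[5.1,6.2,0,0,0,0,0],[0,0,-20,0,0,0,0],[0,0,-26,0,0,0,0],[22,-21,0,0,0,0,0],[23,-21,0,0,0,0,0],[23,-21,0,0,0,0,0],[0,0,0,0,0,0,0],[0,0,0,0,0,0,0]])

```text
t: 7.75
tcp_pos: [0.3684, 0.2991, 0.1217]
tool_rot: [[-0.89, 0.407, 0.203], [0.425, 0.904, 0.052], [-0.162, 0.133, -0.978]]
force: [0.0, 1.0, 0.6]
finger_gap: 0.004
finger_force: 0.0
```

Run:
```python
from h import *
s=observe();print(s['t'],rel(s)[0],F.T@s['force'])
for c in ['top','side','wrist']:
  for k in range(2):
    o=look([c]); print(c,[(n[:6],(F.T@(q-P)*1e3).round(1).tolist()) for n,q in o])
    print('  sel',[(90-np.degrees(np.arctan2(*(F.T@(q-P))[1::-1]))).round(1) for n,q in o if n=='selector_nose'])
a=get_image('side')[215:365,170:340,::-1];b=get_image('top')[130:250,120:240,::-1]
cv2.imwrite('pics/c4.png',np.hstack([cv2.resize(a,(400,353),interpolation=3),cv2.resize(b,(353,353),interpolation=3)]))
cv2.imwrite('pics/w4.png',get_image('wrist')[:,:,::-1])
```

```text
7.75 [-71.08240093  15.02051187  60.39446127] [0.37662589 1.01049513 0.51642847]
top [('select', [1.0, 0.5, -0.3]), ('data_k', [-71.1, -38.3, 9.7]), ('green_', [29.0, -37.3, -2.2]), ('select', [23.9, -23.8, 17.9])]
  sel [np.float64(134.9)]
top [('select', [-1.7, -0.9, -2.4]), ('data_k', [-69.7, -39.7, 10.5]), ('green_', [28.1, -35.8, -1.5]), ('select', [24.0, -27.1, 17.7])]
  sel [np.float64(138.4)]
side [('select', [4.5, 1.6, -0.3]), ('zero_k', [-71.8, 12.2, 11.0]), ('green_', [21.9, -35.4, -0.8]), ('select', [20.5, -23.1, 16.9])]
  sel [np.float64(138.5)]
side [('select', [3.4, 0.9, 0.6]), ('zero_k', [-74.2, 11.4, 14.3]), ('data_k', [-70.6, -35.9, 8.0]), ('green_', [20.9, -36.1, -3.7]), ('select', [22.2, -20.9, 16.2])]
  sel [np.float64(133.3)]
wrist [('select', [-0.2, -1.6, 0.8]), ('zero_k', [-70.5, 13.8, 9.5])]
  sel []
wrist [('select', [1.3, -0.5, -1.6]), ('data_k', [-70.3, -36.0, 11.8])]
  sel []
```

View pics/c4.png

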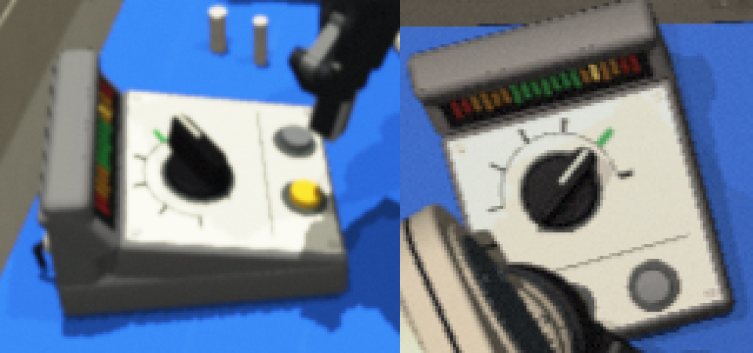

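View pics/w4.png

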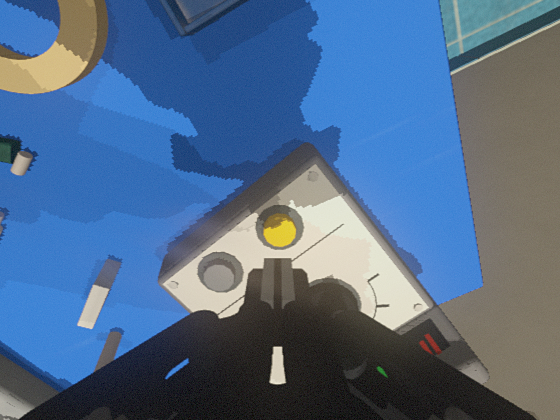

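>>> drive_tool(deltas=[[0,-1.3,15,0,0,0,0],[0,0,15,0,0,0,0],[0,0,10,0,0,0,0],[0,0,5,0,0,0,0],[0,0,0,0,0,0,0]])

```text
t: 10.32
tcp_pos: [0.3762, 0.2996, 0.0769]
tool_rot: [[-0.891, 0.408, 0.201], [0.425, 0.904, 0.051], [-0.161, 0.131, -0.978]]
force: [-0.0, -0.1, 0.5]
finger_gap: 0.002
finger_force: 0.0
```

>>> drive_tool(deltas=[[0,0,2,0,0,0,0],[0,0,2,0,0,0,0],[0,0,2,0,0,0,0],[0,0,0,0,0,0,0]])

```text
t: 10.82
tcp_pos: [0.3774, 0.2999, 0.071]
tool_rot: [[-0.891, 0.408, 0.202], [0.425, 0.904, 0.051], [-0.161, 0.132, -0.978]]
force: [0.4, -0.1, -0.6]
finger_gap: -0.0
finger_force: 0.0
```

>>> drive_tool(deltas=[[0,0,1.5,0,0,0,0],[0,0,1,0,0,0,0],[0,0,0,0,0,0,0]])

```text
t: 11.2
tcp_pos: [0.378, 0.3001, 0.0687]
tool_rot: [[-0.891, 0.408, 0.202], [0.425, 0.904, 0.052], [-0.161, 0.132, -0.978]]
force: [-0.3, 0.5, 1.9]
finger_gap: -0.003
finger_force: 1.1
```

>>> drive_tool(deltas=[[0,0,1,0,0,0,0],[0,0,1,0,0,0,0],[0,0,0,0,0,0,0]])

```text
t: 11.58
tcp_pos: [0.3784, 0.3002, 0.0667]
tool_rot: [[-0.891, 0.408, 0.202], [0.425, 0.904, 0.052], [-0.161, 0.132, -0.978]]
force: [-0.9, -0.7, 3.8]
finger_gap: -0.002
finger_force: 1.7
```

>>> drive_tool(deltas=[[0,0,1,0,0,0,0],[0,0,0.7,0,0,0,0],[0,0,0,0,0,0,0]])

```text
t: 11.95
tcp_pos: [0.3786, 0.3003, 0.066]
tool_rot: [[-0.89, 0.407, 0.202], [0.425, 0.904, 0.052], [-0.162, 0.132, -0.978]]
force: [-6.4, -4.1, 19.8]
finger_gap: -0.001
finger_force: 10.0
```

The force jumped to about 20 N, so the key is on its stop. I'll release it now.

>>> drive_tool(deltas=[[0,0,-4,0,0,0,0],[0,0,-10,0,0,0,0],[0,0,-30,0,0,0,0],[0,0,-30,0,0,0,0],[30,0,-20,0,0,0,0],[40,0,0,0,0,0,0],[0,0,0,0,0,0,0],[0,0,0,0,0,0,0]])

```text
t: 12.95
tcp_pos: [0.2975, 0.3253, 0.146]
tool_rot: [[-0.891, 0.407, 0.202], [0.425, 0.904, 0.052], [-0.161, 0.132, -0.978]]
force: [0.1, 0.0, 0.3]
finger_gap: -0.003
finger_force: 0.0
```

Run:
```python
from h import *
s=observe();print(s['t'],rel(s)[0],F.T@s['force'])
for c in ['top','side']:
    o=look([c]); print(c,[(n[:6],(F.T@(q-P)*1e3).round(1).tolist()) for n,q in o])
a=get_image('side')[215:365,170:340,::-1];b=get_image('top')[130:250,120:240,::-1]
cv2.imwrite('pics/c5.png',np.hstack([cv2.resize(a,(400,353),interpolation=3),cv2.resize(b,(353,353),interpolation=3)]))
```

```text
12.95 [-126.89560383   57.91284127   97.05858988] [0.22453394 0.00794094 0.30892228]
top [('select', [-2.7, 1.6, -1.9]), ('zero_k', [-71.7, 13.6, 8.1]), ('data_k', [-71.0, -37.5, 7.3]), ('green_', [27.0, -32.9, -2.3]), ('select', [22.1, -25.9, 17.7])]
side [('select', [4.4, 1.2, 0.5]), ('zero_k', [-71.6, 14.8, 11.0]), ('data_k', [19.1, -20.7, 18.3]), ('green_', [25.1, -35.5, -3.3]), ('select', [19.8, -22.5, 20.6])]
```

View pics/c5.png

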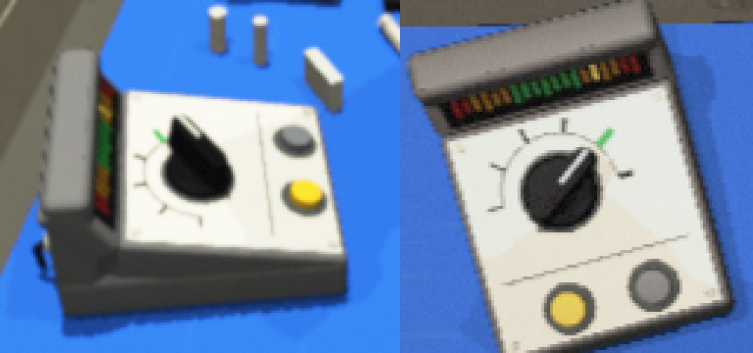

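The pointer sits at the green mark (top crop: line at (575,165), mark at (603,137)). The yellow key is back up at (569,308), and the robot is clear of everything.

```bash
python3 -c "
from workcell import *
print(close_job())"
```

```text
the job is handed in; nothing more can be done
None
```

The job is handed in: the selector was pushed two clicks clockwise from the third position to the green mark, then the yellow zero key was pressed to its stop (about 20 N) and came back up; the data key, master, pins and ring were not touched.

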